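# Rack the rinsed filter plates

### The arm

A 7-joint arm with a two-finger parallel gripper is mounted at the origin on the work surface. World frame = base frame: x ahead of the robot, y to its left, z up, the work surface at z = 0. Lengths are in m, angles in rad, forces in N, time in s.
With the tool pointing down it reaches from about 0.4 to 0.9 m from the base axis. Payload 5.5 kg.
Tool frame: the origin (TCP) lies on the centre line of the jaws, within the pads' length; the fingertips stand 11 mm ahead of it and the grasp point (between the pads) lies 8 mm behind it; z points along the fingers, y is the line along which they close (so a half turn about z gives the same grasp; the last joint's range is limited). The gripper opens to 92 mm and grips with 3 to 60 N. Pads are 19 mm wide; open, the fingers measure 130 mm over their backs; the gripper's body (75 mm by 190 mm) begins 47 mm behind the grasp point.
Start: joints at [1.497, 0.501, -0.427, 1.55, 0.221, 1.138, -0.21], TCP at [0.215, -0.613, 0.238] pointing down, gripper open.
Joint ranges: [-2.88, 2.88], [-0.31, 2.03], [-1.54, 1.56], [0.2, 2.42], [-1.41, 4.55], [0.19, 2.02], [-2.57, 2.57]. Speed limits (rad/s): [2.57, 2.57, 3.14, 3.14, 3.14, 3.14, 3.14].

### API

Orientations are given as a 3x3 rotation matrix whose columns are the frame's x, y, z axes.
In Python, from station import arm gives the robot as it stands.
- The arm moves only by the shell command python3 -m creep 'ROWS' [FORCE]. ROWS is JSON, a list of rows, each an object with "slide": the shift along the tool's x, y, z in m, a list of three; "rot": the turn, a rotation vector about the tool's x, y, z in rad, a list of three; "fingers": the gripper command: -1 is fully open, 1 is shut, values between are in proportion. A call has 1 to 20 rows; each row shifts and turns the commanded pose from where the row before left it, along the tool's axes as they then stand; what a row does not reach is not made up. A row lasts 1/12 s, in which the tool goes at most 41.7 mm and 7.16 degrees, less where a joint would pass 70% of its speed; a pose out of reach is approached as far as the arm can. A call with a gripper value outside its range is refused whole. The fingers move at their own pace and stop on an object; FORCE is the grip in N (left out, the last holds). Time passes only in rows, so rows that do not move let the fingers close. It gives the time, the measured TCP pose, the force, the opening and the grip force at its end, in the units of the state.
- arm.get_state(): the state, without advancing time (a new reading comes with each control period).
- arm.read_camera(name): name is "side" or "top" or "wrist"; returns (picture, depth): 400x640x3 uint8, red, green, blue; 400x640 float32, m along the optical axis (not along the pixel's ray), 0 where there is no reading.
- arm.camera_info(name): a dict with "fx", "fy", "cx", "cy" (pixels), "camera_from_world" (4x4, takes a point from world to camera coordinates). Camera axes: x right, y down, z forward; pixel columns grow to the right and rows downward; lengths in m; the calibration is good to about 2 mm. A picture is of the moment at which its call begins: read the wrist's pose just before it. camera_info takes no time and is no camera call; for the wrist camera it gives the pose at the moment of the call.
- arm.finish_job(): hands the job in; it is judged then, once.
The state is a dict: "time_s": time; "joint_pos": joint angles; "qd": joint speeds; "effort": joint torques, N m; "position": TCP position; "tool_rot": TCP orientation; "force": force on the tool from outside, world axes, zero at the start; "moment": the same for the moment, N m; "grip_width": finger opening in m; "grip_force": force on a finger pad.
Only numpy, scipy, OpenCV 4.12 (cv2) and the standard library are available. Lean on these libraries where they do the work, as an engineer would, in place of code of your own. Each camera call takes 0.05 s, during which the arm holds its last target. There are 200 camera calls.

### The job

Stand both porous ceramic filter plates upright in the grey slotted rack, each pushed fully home in the slot made for its thickness: the thick plate in the wide slot, the thin plate in the narrow slot. The ceramic is brittle, so lower the plates in rather than dropping them, and do not knock them over.

Things in the scene. Friction and masses are not known exactly. Their poses are not given: they have to be found in the camera images.
- thick_plate: Off-white rigid porous ceramic filter plate, 110 mm long (its x) by 40 mm thick (its y) by 105 mm high (its z), about 0.28 kg. Loose, standing upright on its long edge on the table. Origin: centre of its underside. Both ends and both faces are alike, so it may go in either way round.
- thin_plate: Like the thick plate but only 20 mm thick: 110 mm long (x) by 20 mm thick (y) by 105 mm high (z), about 0.15 kg, loose, standing upright on its long edge on the table. Origin: centre of its underside. It topples if pushed sideways.
- wide_slot (a point): Wide slot of the fixed grey plastic rack, open at the top. Point: centre of the slot floor, 20 mm above the table; x along the slot, y across, z up. 46 mm wide between walls that rise straight 40 mm above the slot floor, then flare out over another 14 mm to a 64 mm mouth. Inner length 138 mm between end stops 22 mm high. The slots are parallel, 116 mm between centres, in either order.
- narrow_slot (a point): Narrow slot of the same rack, otherwise the same: 26 mm wide between the side walls (flared mouth 44 mm wide), inner length 138 mm, same heights. This point is the centre of its floor, 20 mm above the table; x along the slot, y across it, z up.
Mind the look-alikes: they are no part of the job. What is shaped like the thick_plate but red is not meant. What is shaped like the thin_plate but yellow is not meant.

How it is judged:
By the outcome, as a careful person would: the job done as asked, in the order asked, and still so for the second after the job is handed in, with the robot touching nothing.
It also fails if it takes over 67 s, if anything falls off the work surface, if the arm or the gripper's body presses on something with over 40 N, if the wrist force passes 120 N, or if a joint passes its speed limit or range.

## Working session

There is one attempt and no reset: what is moved stays moved. The work goes in short steps, Python scripts to look and compute and a shell command to move; the robot and the scene stay as the last step left them, time stands still between calls to the robot, and variables do not carry over. Pictures are saved under pics/ and viewed, at most 10 in all, crops included, and the job is handed in when it is done.

```bash
mkdir -p pics; ls; python3 - <<'E'
from station import arm
import cv2,numpy as np
s=arm.get_state();print({k:np.round(v,3).tolist() for k,v in s.items()})
for n in("top","side"):
    p,d=arm.read_camera(n);cv2.imwrite(f"pics/{n}.png",p[:,:,::-1]);np.savez(f"pics/{n}.npz",p=p,d=d);i=arm.camera_info(n);print(n,i)
E
```

```text
pics
{'time_s': 0.0, 'joint_pos': [1.497, 0.502, -0.427, 1.551, 0.221, 1.138, -0.21], 'qd': [-0.001, 0.0, -0.002, -0.001, -0.0, -0.0, 0.001], 'effort': [0.0, -56.659, -5.816, -27.911, -0.069, 0.031, 0.0], 'position': [0.215, -0.613, 0.237], 'tool_rot': [[0.944, 0.331, -0.001], [0.331, -0.944, 0.002], [0.0, -0.002, -1.0]], 'force': [0.865, -0.591, 0.136], 'moment': [-0.029, 0.017, 0.011], 'grip_force': 0.0, 'grip_width': 0.092}
top {'fx': 484.0198287216784, 'fy': 484.0198287216784, 'cx': 327.1377274714592, 'cy': 200.10017895989893, 'camera_from_world': array([[ 0.01349917, -0.99984469,  0.01133004, -0.02181519],
       [-0.98347213, -0.01532249, -0.18041005,  0.48261221],
       [ 0.18055564, -0.00870739, -0.98352623,  0.96795894],
       [ 0.        ,  0.        ,  0.        ,  1.        ]])}
side {'fx': 377.62299810000843, 'fy': 377.62299810000843, 'cx': 314.5721517484058, 'cy': 200.22936099005977, 'camera_from_world': array([[ 0.97223057, -0.23393639, -0.00644112, -0.48889699],
       [-0.16321493, -0.65807636, -0.73504856,  0.12048513],
       [ 0.16771586,  0.71568797, -0.67798386,  0.66841776],
       [ 0.        ,  0.        ,  0.        ,  1.        ]])}
```

View pics/top.png

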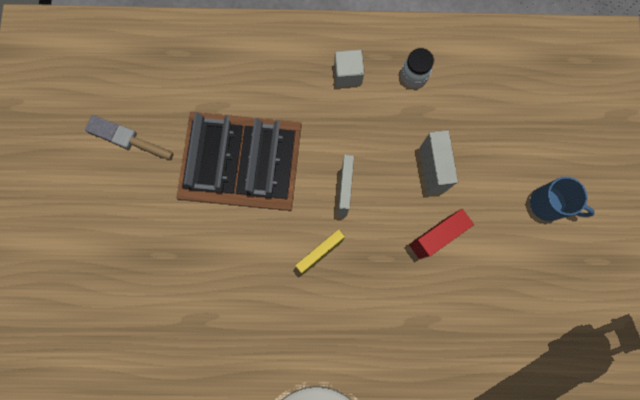

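View pics/side.png

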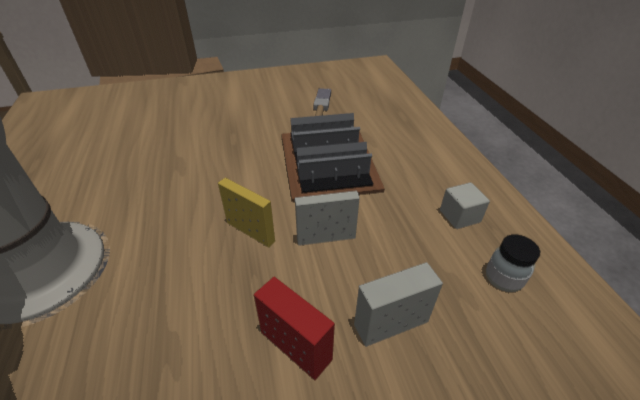

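The top view shows the thick plate at about (440,160), the thin plate at (346,183), the red decoy at (442,234) and the yellow one at (320,252). The rack is at (240,160), with the wider slot on the left at about (208,155) and the narrower one at about (263,157). Next I'll measure these from the depth data.

```bash
cat > h.py <<'E'
import numpy as np,cv2
from station import arm
def cloud(d,i):
    v,u=np.mgrid[:400,:640]
    c=np.stack([(u-i["cx"])*d/i["fx"],(v-i["cy"])*d/i["fy"],d],-1)
    T=np.linalg.inv(i["camera_from_world"]);w=c@T[:3,:3].T+T[:3,3];w[d<=0]=np.nan
    return w
def rect(w,m):
    q=w[m];r=cv2.minAreaRect((q[:,:2]*1000).astype(np.float32));return [np.round(x,1) for x in r],np.round(np.median(q[:,2]),4),len(q)
E
python3 - <<'E'
from h import *
z=np.load("pics/top.npz");w=cloud(z["d"],arm.camera_info("top"));V,U=np.mgrid[:400,:640]
for n,(a,b,c,e) in dict(thick=(410,470,120,205),thin=(330,365,145,225),red=(400,485,200,270),yel=(285,350,222,285)).items():
    m=(U>a)&(U<b)&(V>c)&(V<e)&(w[...,2]>.098)&(w[...,2]<.115)
    print(n,*rect(w,m))
# rack
box=(U>170)&(U<310)&(V>100)&(V<215)
for zl,zh in((.066,.085),(.012,.026)):
    m=box&(w[...,2]>zl)&(w[...,2]<zh);print(zl,*rect(w,m))
    k,l,st,ce=cv2.connectedComponentsWithStats(m.astype(np.uint8))
    for j in range(1,k):
        if st[j,4]>25: print('  ',*rect(w,l==j))
h=np.nan_to_num(w[...,2]);
for v in(135,150,165,180): print(v,[f"{1000*w[v,u,1]:.0f}:{1000*h[v,u]:.0f}" for u in range(180,304,2)])
E
```

```text
thick [array([ 562.9, -246.3]), array([109.9,  41.7]), np.float64(8.1)] 0.1036 1089
thin [array([510. , -52.3]), array([ 20.1, 110.2]), np.float64(85.6)] 0.1039 548
red [array([ 412.4, -246.9]), array([ 40. , 110.7]), np.float64(35.3)] 0.1038 1152
yel [array([372.4,  -2. ]), array([ 20.2, 110. ]), np.float64(40.9)] 0.104 597
0.066 [array([575.8, 183. ]), array([181.2, 154.7]), np.float64(85.2)] 0.0708 1378
   [array([583.1, 266.4]), array([ 13.8, 154.1]), np.float64(85.3)] 0.0706 383
   [array([577.6, 203.6]), array([ 11. , 153.2]), np.float64(84.6)] 0.0713 304
   [array([571.9, 141. ]), array([ 12.5, 153.9]), np.float64(85.2)] 0.0706 373
   [array([569.5,  98.1]), array([ 10.6, 153.3]), np.float64(84.8)] 0.0708 317
0.012 [array([575.8, 190.2]), array([274.5, 199.5]), np.float64(85.1)] 0.0188 5300
   [array([674.5, 248.3]), array([25.9, 10.6]), np.float64(82.5)] 0.0129 27
   [array([574.6, 177. ]), array([248.2, 199.1]), np.float64(84.9)] 0.0187 3344
   [array([583.4, 240.5]), array([ 38.3, 135.9]), np.float64(85.5)] 0.0196 1051
   [array([573.7, 122.6]), array([ 21.5, 134.7]), np.fl
[... 1752 characters left out ...]
:24', '80:17', '75:20', '71:17', '66:24', '63:8', '58:12', '54:9', '50:0', '46:-1', '41:1']
180 ['304:13', '300:12', '292:24', '274:72', '271:69', '267:66', '265:62', '265:45', '263:37', '262:24', '259:22', '255:19', '250:22', '246:20', '242:21', '237:22', '234:18', '229:21', '215:63', '208:78', '205:69', '210:29', '206:28', '200:34', '197:31', '195:17', '191:17', '186:20', '184:10', '177:20', '174:18', '169:17', '165:18', '156:47', '147:74', '144:70', '141:63', '138:57', '137:34', '134:20', '130:20', '126:18', '122:16', '118:17', '108:62', '103:73', '99:71', '100:20', '96:18', '92:19', '87:21', '83:17', '79:20', '74:17', '70:15', '66:12', '62:9', '57:13', '54:-2', '50:-1', '45:-2', '41:-1']
```

```bash
python3 -c "
import cv2
p=cv2.imread('pics/top.png')[100:215,170:310];cv2.imwrite('pics/rack.png',cv2.resize(p,None,fx=5,fy=5,interpolation=2))"
```

```text
(no output)
```

View pics/rack.png

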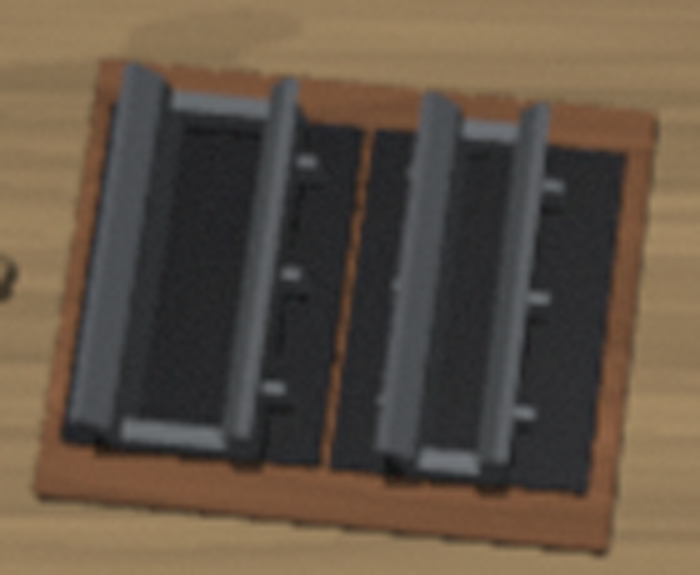

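The crop confirms the wide slot is on the left (+y) and the narrow one on the right, both running at about -4.9°. The measured sizes match the given ones: 110x40 and 110x20, tops at about 0.104, slot spacing 115.8 mm. I'll start with the thick plate, turning and then travelling above it.

```bash
python3 -m creep '[{"slide":[0,0,0],"rot":[0,0,0.0975],"fingers":-1},{"slide":[0,0,0],"rot":[0,0,0.0975],"fingers":-1},{"slide":[0.022,-0.0175,0],"rot":[0,0,0],"fingers":-1},{"slide":[0.022,-0.0175,0],"rot":[0,0,0],"fingers":-1},{"slide":[0.022,-0.0175,0],"rot":[0,0,0],"fingers":-1},{"slide":[0.022,-0.0175,0],"rot":[0,0,0],"fingers":-1},{"slide":[0.022,-0.0175,0],"rot":[0,0,0],"fingers":-1},{"slide":[0.022,-0.0175,0],"rot":[0,0,0],"fingers":-1},{"slide":[0.022,-0.0175,0],"rot":[0,0,0],"fingers":-1},{"slide":[0.022,-0.0175,0],"rot":[0,0,0],"fingers":-1},{"slide":[0.022,-0.0175,0],"rot":[0,0,0],"fingers":-1},{"slide":[0.022,-0.0175,0],"rot":[0,0,0],"fingers":-1},{"slide":[0.022,-0.0175,0],"rot":[0,0,0],"fingers":-1},{"slide":[0.022,-0.0175,0],"rot":[0,0,0],"fingers":-1},{"slide":[0.022,-0.0175,0],"rot":[0,0,0],"fingers":-1},{"slide":[0.022,-0.0175,0],"rot":[0,0,0],"fingers":-1},{"slide":[0.022,-0.0175,0],"rot":[0,0,0],"fingers":-1},{"slide":[0.022,-0.0175,0],"rot":[0,0,0],"fingers":-1},{"slide":[0.022,-0.0175,0],"rot":[0,0,0],"fingers":-1},{"slide":[0.022,-0.0175,0],"rot":[0,0,0],"fingers":-1}]' 20
cat >> h.py <<'E'
def left(x,y,z,yaw):
    s=arm.get_state();R=np.array(s["tool_rot"]);p=np.array(s["position"])
    cur=np.degrees(np.arctan2(R[1,0],R[0,0]));a=np.radians(yaw)
    D=np.array([[np.cos(a),np.sin(a),0],[np.sin(a),-np.cos(a),0],[0,0,-1.]])
    print("t",round(s["time_s"],2),"pos",p.round(4),"yaw",cur.round(2),"rz",np.radians(cur-yaw).round(4),"slide after turn",(D.T@(np.array([x,y,z])-p)).round(4),"slide now",(R.T@(np.array([x,y,z])-p)).round(4),"tilt",R[:2,2].round(4),"q",np.round(s["joint_pos"],2),"grip",s["grip_width"],s["grip_force"],"F",np.round(s["force"],1))
E
python3 -c "
from h import *
left(.5629,-.2463,.080,8.1)"
```

```text
time_s: 1.77
position: [0.5628, -0.2445, 0.2373]
tool_rot: [[0.99, 0.141, -0.001], [0.141, -0.99, 0.0], [-0.001, -0.0, -1.0]]
force: [-0.0, -0.6, 0.2]
grip_width: 0.0916
grip_force: 0.0
t 1.77 pos [ 0.5628 -0.2445  0.2373] yaw 8.12 rz 0.0004 slide after turn [-1.000e-04  1.800e-03  1.573e-01] slide now [-0.      0.0019  0.1573] tilt [-0.0008  0.0003] q [ 0.77  0.46 -0.54  1.64  0.26  1.11 -1.27] grip 0.0916009347243737 0.0 F [-0.  -0.6  0.2]
```

```bash
python3 -m creep '[{"slide":[0,0.002,0.025],"rot":[0,0,0],"fingers":-1},{"slide":[0,0,0.025],"rot":[0,0,0],"fingers":-1},{"slide":[0,0,0.025],"rot":[0,0,0],"fingers":-1},{"slide":[0,0,0.025],"rot":[0,0,0],"fingers":-1},{"slide":[0,0,0.025],"rot":[0,0,0],"fingers":-1},{"slide":[0,0,0.020],"rot":[0,0,0],"fingers":-1},{"slide":[0,0,0.012],"rot":[0,0,0],"fingers":-1},{"slide":[0,0,0],"rot":[0,0,0],"fingers":0},{"slide":[0,0,0],"rot":[0,0,0],"fingers":0.2},{"slide":[0,0,0],"rot":[0,0,0],"fingers":0.5},{"slide":[0,0,0],"rot":[0,0,0],"fingers":1},{"slide":[0,0,0],"rot":[0,0,0],"fingers":1},{"slide":[0,0,0],"rot":[0,0,0],"fingers":1},{"slide":[0,0,0],"rot":[0,0,0],"fingers":1},{"slide":[0,0,0],"rot":[0,0,0],"fingers":1}]' 25
python3 - <<'E'
from h import *
left(.5629,-.2463,.080,8.1)
# slot line fits, top and side cameras: inner straight walls z .025-.055
V,U=np.mgrid[:400,:640]
a=np.radians(-4.85);ex=np.array([np.cos(a),np.sin(a)]);ey=np.array([-ex[1],ex[0]]);o=np.array([.5804,.235])
for n in("top","side"):
    z=np.load(f"pics/{n}.npz");w=cloud(z["d"],arm.camera_info(n))
    L=(w[...,:2]-o)@ex;C=(w[...,:2]-o)@ey;h=w[...,2]
    for nm,c0 in(("wide",0),("nar",-.116)):
        for nm2,zl,zh in (("wall",.028,.055),("top",.071,.08),("floor",.01,.024)):
            m=(abs(L)<.05)&(h>zl)&(h<zh)&(abs(C-c0)<.05)
            print(n,nm,nm2,np.histogram(C[m]-c0,bins=np.arange(-.05,.051,.002))[0])
        m=(abs(C-c0)<.009)&(h>.03)&(h<.046)&(abs(L)<.1);print(" ends",np.histogram(L[m],bins=np.arange(-.1,.101,.005))[0])
E
```

```text
time_s: 3.02
position: [0.5628, -0.2478, 0.0812]
tool_rot: [[0.99, 0.141, 0.001], [0.141, -0.99, -0.0], [0.001, 0.0, -1.0]]
force: [0.5, 0.1, 0.1]
grip_width: 0.0433
grip_force: 0.0
t 3.02 pos [ 0.5628 -0.2478  0.0812] yaw 8.12 rz 0.0004 slide after turn [ 0.0003 -0.0015  0.0012] slide now [ 0.0003 -0.0015  0.0012] tilt [ 0.0006 -0.0004] q [ 0.72  0.64 -0.47  1.75  0.37  0.84 -1.35] grip 0.04328440359591934 0.0 F [0.5 0.1 0.1]
top wide wall [  0   0   0   8   8   8   7   7   6  71   9   0   0   0   0   0   0   0
   0   0   0   0   0   0   0   0   0   0   0   0   0   0   0   0   0   0
 134  31   0   0   0   0   0   0   0   0   0   0   0   0]
top wide top [ 0  0  0  0  0  0  7 25 38 27  6  0  0  0  0  0  0  0  0  0  0  0  0  0
  0  0  0  0  0  0  0  0  0  0  0  0  0  0  1  6 34 35 25  8  0  0  0  0
  0  0]
top wide floor [40 45 39 40 38 40 31 31 32 38  5  0  0  0  0  0  0  0 10 41 46 36 42 42
 37 43 40 39 41 41 40 38 45 40 37 47 43  8  0  0  0  0  0  0  0  0  0  0
  0  0]
 ends [ 0  0  0  0 15 20  5  0  0  0  0  0  0  0  0  0  0  0  0  0  0  0  0  0
  0  0  0  0  0  0  0  0  0 17 18  8
[... 1181 characters left out ...]
0 0 0 0 0 0 0 0 0 0 0 0 0 0 0 0 0 0 0 0 0 0 0 0 0
 0 0 0]
side nar wall [  0   0   0   0   0   0   1   8  13  11   2   6  10 134 249  49   3   0
   0   0   0   0   0   0   0   0   0   0   0   0  33  68  19   0   0   0
   0   0   0   0   0   0   0   0   0   0   0   0   0   0]
side nar top [ 0  0  0  0  0  0  0  0  0  0  5 24 33 34  8  0  0  0  0  0  0  0  0  0
  0  0  0  0  0  0  0  0  0  2 18 36  8  1  0  0  0  0  0  0  0  0  0  0
  0  0]
side nar floor [31 33 19 27 32 28 29 31 28 28 24 24 27 32 49 18  0  0  0  0  0  0  0  0
  0  0  0  0  0  0  0  0  0  0  0  0  0  0  0  0  0  0  0  0  0  0  0  0
  0  0]
 ends [0 0 0 0 0 7 0 0 0 0 0 0 0 0 0 0 0 0 0 0 0 0 0 0 0 0 0 0 0 0 0 0 0 0 0 0 0
 0 0 0]
```

```bash
python3 -m creep '[{"slide":[0,0,0.001],"rot":[0,0,0],"fingers":1},{"slide":[0,0,0],"rot":[0,0,0],"fingers":1},{"slide":[0,0,0],"rot":[0,0,0],"fingers":1},{"slide":[0,0,0],"rot":[0,0,0],"fingers":1}]' 25
python3 -c "
from h import *
left(.5804,.2346,.237,-4.85)"
```

```text
time_s: 3.35
position: [0.5628, -0.2474, 0.0807]
tool_rot: [[0.99, 0.141, 0.0], [0.141, -0.99, -0.0], [0.0, 0.0, -1.0]]
force: [-2.7, 0.4, 6.5]
grip_width: 0.0396
grip_force: 25.0
t 3.35 pos [ 0.5628 -0.2474  0.0807] yaw 8.13 rz 0.2266 slide after turn [-0.0232 -0.4818 -0.1563] slide now [ 0.0856 -0.4746 -0.1564] tilt [ 0.0002 -0.0002] q [ 0.72  0.64 -0.47  1.75  0.37  0.84 -1.35] grip 0.03962452457596529 24.984475672245026 F [-2.7  0.4  6.5]
```

```bash
python3 -m creep '[{"slide":[0,0,-0.015],"rot":[0,0,0],"fingers":1},{"slide":[0,0,-0.03],"rot":[0,0,0],"fingers":1},{"slide":[0,0,-0.04],"rot":[0,0,0],"fingers":1},{"slide":[0,0,-0.04],"rot":[0,0,0.113],"fingers":1},{"slide":[0,0,-0.031],"rot":[0,0,0.113],"fingers":1},{"slide":[-0.0015,-0.02,0],"rot":[0,0,0],"fingers":1},{"slide":[-0.0015,-0.035,0],"rot":[0,0,0],"fingers":1},{"slide":[-0.0015,-0.035,0],"rot":[0,0,0],"fingers":1},{"slide":[-0.0015,-0.035,0],"rot":[0,0,0],"fingers":1},{"slide":[-0.0015,-0.035,0],"rot":[0,0,0],"fingers":1},{"slide":[-0.0015,-0.035,0],"rot":[0,0,0],"fingers":1},{"slide":[-0.0015,-0.035,0],"rot":[0,0,0],"fingers":1},{"slide":[-0.0015,-0.035,0],"rot":[0,0,0],"fingers":1},{"slide":[-0.0015,-0.035,0],"rot":[0,0,0],"fingers":1},{"slide":[-0.0015,-0.035,0],"rot":[0,0,0],"fingers":1},{"slide":[-0.0015,-0.035,0],"rot":[0,0,0],"fingers":1},{"slide":[-0.0015,-0.035,0],"rot":[0,0,0],"fingers":1},{"slide":[-0.0015,-0.035,0],"rot":[0,0,0],"fingers":1},{"slide":[-0.0015,-0.035,0],"rot":[0,0,0],"fingers":1},{"slide":[-0.0015,-0.01,0],"rot":[0,0,0],"fingers":1}]'
python3 - <<'E'
from h import *
left(.5804,.2346,.237,-4.85)
for n in("side","wrist"):
    p,d=arm.read_camera(n);cv2.imwrite(f"pics/{n}2.png",p[:,:,::-1]);np.savez(f"pics/{n}2.npz",p=p,d=d)
left(.5804,.2346,.237,-4.85)
E
```

```text
time_s: 5.02
position: [0.5789, 0.2453, 0.2356]
tool_rot: [[0.997, -0.077, -0.001], [-0.077, -0.997, 0.005], [-0.001, -0.005, -1.0]]
force: [-0.1, 1.0, -1.6]
grip_width: 0.0395
grip_force: 25.0
t 5.02 pos [0.5789 0.2453 0.2356] yaw -4.4 rz 0.0079 slide after turn [ 0.0024  0.0105 -0.0014] slide now [ 0.0023  0.0105 -0.0015] tilt [-0.001   0.0049] q [ 0.01  0.5  -0.63  1.61  0.31  1.13 -2.33] grip 0.03954666776739429 24.97527837753296 F [-0.1  1.  -1.6]
t 5.12 pos [0.5791 0.242  0.2352] yaw -4.45 rz 0.007 slide after turn [ 0.002   0.0072 -0.0018] slide now [ 0.0019  0.0072 -0.0018] tilt [-0.0017  0.0021] q [ 0.02  0.5  -0.62  1.61  0.31  1.14 -2.33] grip 0.040294865276917974 24.974964559078217 F [ 0.1 -0.9 -2.4]
```

View pics/wrist2.png

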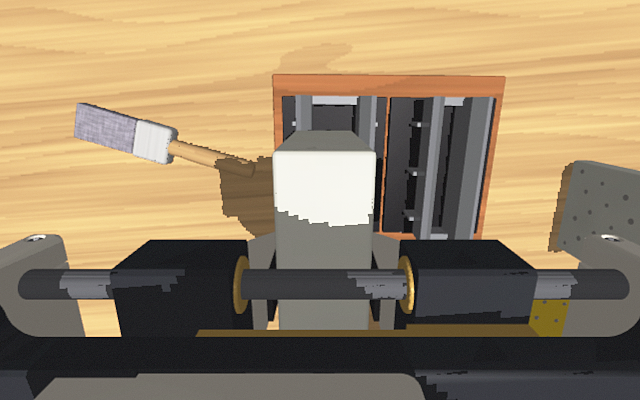

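View pics/side2.png

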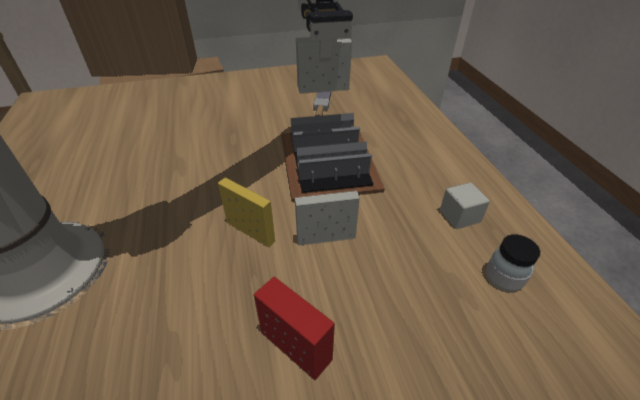

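The side view shows the plate held upright at (323,65). In the wrist view it is at (325,190), above the wide slot and the rack's left end. I'll correct the position after it settles, then lower it partway.

```bash
python3 -m creep '[{"slide":[0.002,0.007,0],"rot":[0,0,0.007],"fingers":1},{"slide":[0,0,0.02],"rot":[0,0,0],"fingers":1},{"slide":[0,0,0.02],"rot":[0,0,0],"fingers":1},{"slide":[0,0,0.01],"rot":[0,0,0],"fingers":1},{"slide":[0,0,0],"rot":[0,0,0],"fingers":1},{"slide":[0,0,0],"rot":[0,0,0],"fingers":1},{"slide":[0,0,0],"rot":[0,0,0],"fingers":1}]'
python3 - <<'E'
from h import *
left(.5804,.2346,.103,-4.85)
p,d=arm.read_camera("top");w=cloud(d,arm.camera_info("top"))
V,U=np.mgrid[:400,:640]
m=(U>150)&(U<330)&(w[...,2]>.15)&(p.min(2)>110)
print(rect(w,m))
p,d=arm.read_camera("wrist");w=cloud(d,arm.camera_info("wrist"))
m=(U>260)&(U<390)&(V>130)&(V<230)&(w[...,2]>.15)
a=w[m];print(len(a),[np.nanpercentile(a[:,k],[1,50,99]).round(4) for k in range(3)])
a0=np.radians(-4.85);ex=np.array([np.cos(a0),np.sin(a0)]);ey=np.array([-ex[1],ex[0]]);o=np.array([.5804,.2346])
print("plate along",np.nanpercentile((a[:,:2]-o)@ex,[1,99]).round(4),"across",np.nanpercentile((a[:,:2]-o)@ey,[1,99]).round(4))
# slot walls in wrist view
b=(w[...,2]>.071)&(w[...,2]<.078)
C=(w[...,:2]-o)@ey;L=(w[...,:2]-o)@ex
b&=(abs(L)<.09)&(C>-.18)&(C<.06)
print(np.histogram(C[b],bins=np.arange(-.18,.061,.004)))
E
```

```text
time_s: 5.7
position: [0.5832, 0.2298, 0.1867]
tool_rot: [[0.996, -0.092, 0.001], [-0.092, -0.996, 0.0], [0.001, -0.0, -1.0]]
force: [-0.5, 0.4, -1.6]
grip_width: 0.0399
grip_force: 25.0
t 5.7 pos [0.5832 0.2298 0.1867] yaw -5.29 rz -0.0077 slide after turn [-0.0032 -0.0045  0.0837] slide now [-0.0033 -0.0045  0.0837] tilt [0.0012 0.0003] q [ 0.02  0.55 -0.6   1.66  0.35  1.05 -2.35] grip 0.039903025879789535 24.974765181541443 F [-0.5  0.4 -1.6]
([array([411.2,  83. ]), array([359.8,  71.6]), np.float64(34.9)], np.float64(0.7656), 29285)
9195 [array([0.6087, 0.6277, 0.6416]), array([0.2075, 0.227 , 0.2466]), array([0.1566, 0.2113, 0.2128])]
plate along [0.0292 0.0605] across [-0.023   0.0156]
(array([  0,   0,   0,   0,   0,   0,   0,   0,   0, 124, 585, 416,   0,
         0,   0,   0,   0,   0,   0,   0,   0, 313, 739,  63,   0,   0,
         0,   0,   0,   0,   0,   0,   0,   0,   0,   0, 143, 158,   0,
         0,   0,   0,   0,   0,   0,   0,   0,   0,   0,   0,   0,   0,
        43, 237, 102,   0,   0,   0,   0,   0]), array([-1.80000000e-01, -1.76000000e-01, -1.72000000e-01, -
[... 391 characters left out ...]
       -8.40000000e-02, -8.00000000e-02, -7.60000000e-02, -7.20000000e-02,
       -6.80000000e-02, -6.40000000e-02, -6.00000000e-02, -5.60000000e-02,
       -5.20000000e-02, -4.80000000e-02, -4.40000000e-02, -4.00000000e-02,
       -3.60000000e-02, -3.20000000e-02, -2.80000000e-02, -2.40000000e-02,
       -2.00000000e-02, -1.60000000e-02, -1.20000000e-02, -8.00000000e-03,
       -4.00000000e-03,  1.66533454e-16,  4.00000000e-03,  8.00000000e-03,
        1.20000000e-02,  1.60000000e-02,  2.00000000e-02,  2.40000000e-02,
        2.80000000e-02,  3.20000000e-02,  3.60000000e-02,  4.00000000e-02,
        4.40000000e-02,  4.80000000e-02,  5.20000000e-02,  5.60000000e-02,
        6.00000000e-02]))
```

```bash
python3 -m creep '[{"slide":[-0.005,-0.005,0],"rot":[0,0,-0.0077],"fingers":1},{"slide":[0,0,0.01],"rot":[0,0,0],"fingers":1},{"slide":[0,0,0.01],"rot":[0,0,0],"fingers":1},{"slide":[0,0,0],"rot":[0,0,0],"fingers":1},{"slide":[0,0,0],"rot":[0,0,0],"fingers":1},{"slide":[0,0,0],"rot":[0,0,0],"fingers":1}]'
python3 -c "
from h import *
left(.579,.2350,.1007,-4.85)"
```

```text
time_s: 6.3
position: [0.5777, 0.2357, 0.1653]
tool_rot: [[0.997, -0.083, -0.001], [-0.083, -0.997, -0.0], [-0.001, 0.0, -1.0]]
force: [-0.4, -0.6, -2.2]
grip_width: 0.0398
grip_force: 25.0
t 6.3 pos [0.5777 0.2357 0.1653] yaw -4.78 rz 0.0012 slide after turn [0.0013 0.0006 0.0646] slide now [0.0014 0.0006 0.0646] tilt [-0.0007 -0.0003] q [ 0.    0.57 -0.59  1.68  0.36  1.01 -2.37] grip 0.03975499786709434 24.97462034225464 F [-0.4 -0.6 -2.2]
```

Aligned. I'll lower it gently to about 8 mm above the floor and check.

```bash
python3 -m creep '[{"slide":[0.001,0.0005,0.007],"rot":[0,0,0.001],"fingers":1},{"slide":[0,0,0.007],"rot":[0,0,0],"fingers":1},{"slide":[0,0,0.007],"rot":[0,0,0],"fingers":1},{"slide":[0,0,0.007],"rot":[0,0,0],"fingers":1},{"slide":[0,0,0.007],"rot":[0,0,0],"fingers":1},{"slide":[0,0,0.007],"rot":[0,0,0],"fingers":1},{"slide":[0,0,0.007],"rot":[0,0,0],"fingers":1},{"slide":[0,0,0.006],"rot":[0,0,0],"fingers":1},{"slide":[0,0,0],"rot":[0,0,0],"fingers":1},{"slide":[0,0,0],"rot":[0,0,0],"fingers":1}]'
python3 -c "
from h import *
left(.579,.2350,.1007,-4.85)"
```

```text
time_s: 7.13
position: [0.5785, 0.2352, 0.1102]
tool_rot: [[0.996, -0.084, -0.001], [-0.084, -0.996, -0.0], [-0.001, 0.0, -1.0]]
force: [0.3, 0.2, -2.5]
grip_width: 0.0396
grip_force: 25.0
t 7.13 pos [0.5785 0.2352 0.1102] yaw -4.83 rz 0.0003 slide after turn [0.0005 0.0001 0.0095] slide now [0.0005 0.0001 0.0095] tilt [-0.0008 -0.0002] q [-0.02  0.63 -0.56  1.71  0.41  0.92 -2.4 ] grip 0.03962800768557845 24.97477412223816 F [ 0.3  0.2 -2.5]
```

```bash
python3 -m creep '[{"slide":[0,0,0.003],"rot":[0,0,0],"fingers":1},{"slide":[0,0,0.003],"rot":[0,0,0],"fingers":1},{"slide":[0,0,0.002],"rot":[0,0,0],"fingers":1},{"slide":[0,0,0.001],"rot":[0,0,0],"fingers":1},{"slide":[0,0,0],"rot":[0,0,0],"fingers":1},{"slide":[0,0,0],"rot":[0,0,0],"fingers":1}]'
```

```text
time_s: 7.63
position: [0.5788, 0.2352, 0.1017]
tool_rot: [[0.996, -0.084, 0.0], [-0.084, -0.996, 0.0], [0.0, -0.0, -1.0]]
force: [0.6, 0.6, -2.1]
grip_width: 0.04
grip_force: 25.0
```

```bash
python3 -m creep '[{"slide":[0,0,0.001],"rot":[0,0,0],"fingers":1},{"slide":[0,0,0.001],"rot":[0,0,0],"fingers":1},{"slide":[0,0,0],"rot":[0,0,0],"fingers":1},{"slide":[0,0,0],"rot":[0,0,0],"fingers":1}]'
```

```text
time_s: 7.97
position: [0.5791, 0.2355, 0.1007]
tool_rot: [[0.996, -0.084, 0.001], [-0.084, -0.996, 0.0], [0.001, -0.0, -1.0]]
force: [-2.4, -1.6, 5.1]
grip_width: 0.04
grip_force: 25.0
```

The force rose to 5 N at exactly the expected seated height (0.1007), so the plate is home. Releasing and lifting.

```bash
python3 -m creep '[{"slide":[0,0,0],"rot":[0,0,0],"fingers":0},{"slide":[0,0,0],"rot":[0,0,0],"fingers":-0.4},{"slide":[0,0,0],"rot":[0,0,0],"fingers":-0.4},{"slide":[0,0,0],"rot":[0,0,0],"fingers":-0.4},{"slide":[0,0,0],"rot":[0,0,0],"fingers":-0.4},{"slide":[0,0,-0.01],"rot":[0,0,0],"fingers":-0.4},{"slide":[0,0,-0.03],"rot":[0,0,0],"fingers":-0.4},{"slide":[0,0,-0.035],"rot":[0,0,0],"fingers":-0.4},{"slide":[0,0,-0.035],"rot":[0,0,0],"fingers":-0.4},{"slide":[0,0,-0.03],"rot":[0,0,0],"fingers":-0.4},{"slide":[0,0,0],"rot":[0,0,0],"fingers":-0.4}]'
python3 - <<'E'
from h import *
p,d=arm.read_camera("side");cv2.imwrite("pics/side3.png",p[:,:,::-1])
w=cloud(d,arm.camera_info("side"))
V,U=np.mgrid[:400,:640]
m=(U>285)&(U<375)&(V>60)&(V<125)&(p.min(2)>70)&(w[...,2]>.06)&(w[...,2]<.15)
q=w[m];print(len(q),np.nanpercentile(q[:,2],[50,95,99]),rect(w,m&(w[...,2]>.115)))
p,d=arm.read_camera("top");w=cloud(d,arm.camera_info("top"));m=(U>325)&(U<370)&(V>140)&(V<230)&(w[...,2]>.098)&(w[...,2]<.115)
print("thin",rect(w,m))
left(.510,-.0523,.080,-4.4)
E
```

```text
time_s: 8.88
position: [0.5822, 0.2377, 0.248]
tool_rot: [[0.996, -0.084, 0.011], [-0.084, -0.996, 0.005], [0.011, -0.005, -1.0]]
force: [0.6, 1.6, 0.6]
grip_width: 0.0641
grip_force: 0.0
511 [0.11867053 0.1254589  0.12599851] ([array([583.9, 233.6]), array([ 42.9, 104.5]), np.float64(83.7)], np.float64(0.1243), 280)
thin ([array([510. , -52.3]), array([ 20. , 110.2]), np.float64(85.6)], np.float64(0.1038), 547)
t 8.98 pos [0.5798 0.2358 0.2422] yaw -4.84 rz -0.0076 slide after turn [-0.0475  0.2926  0.1622] slide now [-0.0459  0.2932  0.1616] tilt [0.0041 0.0011] q [ 0.03  0.49 -0.63  1.61  0.31  1.14 -2.33] grip 0.06413653983407464 0.0 F [-1.5 -0.   0.1]
```

View pics/side3.png

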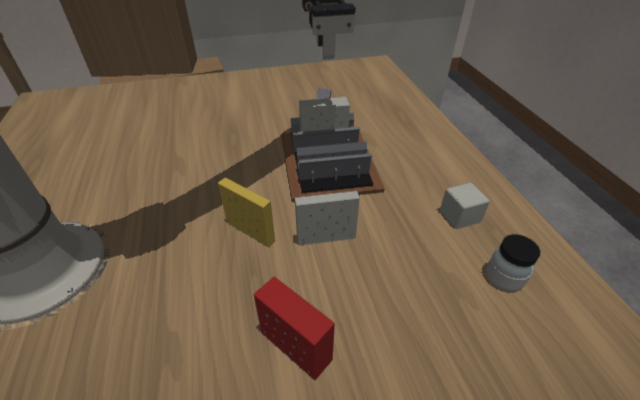

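The thick plate stands in the wide slot at (323,115) with its top at about 0.1255, so it is seated. The thin plate hasn't moved. Now I'll move above it.

```bash
python3 -m creep '[{"slide":[-0.0043,0.0266,0],"rot":[0,0,-0.0076],"fingers":-0.4},{"slide":[-0.0043,0.0266,0],"rot":[0,0,0],"fingers":-0.4},{"slide":[-0.0043,0.0266,0],"rot":[0,0,0],"fingers":-0.4},{"slide":[-0.0043,0.0266,0],"rot":[0,0,0],"fingers":-0.4},{"slide":[-0.0043,0.0266,0],"rot":[0,0,0],"fingers":-0.4},{"slide":[-0.0043,0.0266,0],"rot":[0,0,0],"fingers":-0.4},{"slide":[-0.0043,0.0266,0],"rot":[0,0,0],"fingers":-0.4},{"slide":[-0.0043,0.0266,0],"rot":[0,0,0],"fingers":-0.4},{"slide":[-0.0043,0.0266,0.02],"rot":[0,0,0],"fingers":-0.4},{"slide":[-0.0043,0.0266,0.02],"rot":[0,0,0],"fingers":-0.4},{"slide":[-0.0043,0.0266,0.02],"rot":[0,0,0],"fingers":-0.4},{"slide":[0,0,0.02],"rot":[0,0,0],"fingers":-0.4},{"slide":[0,0,0],"rot":[0,0,0],"fingers":-0.4},{"slide":[0,0,0],"rot":[0,0,0],"fingers":-0.4},{"slide":[0,0,0],"rot":[0,0,0],"fingers":-0.4}]'
python3 -c "
from h import *
left(.510,-.0523,.080,-4.4)"
```

```text
time_s: 10.23
position: [0.5094, -0.0514, 0.1602]
tool_rot: [[0.997, -0.075, 0.0], [-0.075, -0.997, 0.001], [0.0, -0.001, -1.0]]
force: [0.6, 0.7, -0.1]
grip_width: 0.0638
grip_force: 0.0
t 10.23 pos [ 0.5094 -0.0514  0.1602] yaw -4.3 rz 0.0017 slide after turn [0.0007 0.0008 0.0802] slide now [0.0007 0.0009 0.0802] tilt [0.0002 0.001 ] q [ 0.51  0.37 -0.55  1.96  0.25  0.87 -1.82] grip 0.06382222219386217 0.0 F [ 0.6  0.7 -0.1]
```

```bash
python3 -m creep '[{"slide":[0.0005,0.0008,0.015],"rot":[0,0,0.0017],"fingers":-0.4},{"slide":[0,0,0.015],"rot":[0,0,0],"fingers":-0.4},{"slide":[0,0,0.015],"rot":[0,0,0],"fingers":-0.4},{"slide":[0,0,0.015],"rot":[0,0,0],"fingers":-0.4},{"slide":[0,0,0.012],"rot":[0,0,0],"fingers":-0.4},{"slide":[0,0,0.008],"rot":[0,0,0],"fingers":-0.4},{"slide":[0,0,0],"rot":[0,0,0],"fingers":-0.4},{"slide":[0,0,0],"rot":[0,0,0],"fingers":0.3},{"slide":[0,0,0],"rot":[0,0,0],"fingers":0.4},{"slide":[0,0,0],"rot":[0,0,0],"fingers":0.4}]' 20
python3 -c "
from h import *
left(.510,-.0523,.080,-4.4)"
```

```text
time_s: 11.07
position: [0.5102, -0.0536, 0.0806]
tool_rot: [[0.997, -0.078, 0.002], [-0.078, -0.997, -0.0], [0.002, 0.0, -1.0]]
force: [-0.6, 0.5, 0.4]
grip_width: 0.0491
grip_force: 0.0
t 11.07 pos [ 0.5102 -0.0536  0.0806] yaw -4.5 rz -0.0017 slide after turn [-0.0003 -0.0013  0.0006] slide now [-0.0003 -0.0013  0.0006] tilt [ 0.0016 -0.0003] q [ 0.45  0.5  -0.49  2.01  0.35  0.72 -1.9 ] grip 0.04914862377349725 0.0 F [-0.6  0.5  0.4]
```

```bash
python3 -m creep '[{"slide":[0,0,0],"rot":[0,0,0],"fingers":0.4},{"slide":[0,0,0],"rot":[0,0,0],"fingers":0.4},{"slide":[0,0,0],"rot":[0,0,0],"fingers":0.48},{"slide":[0,0,0],"rot":[0,0,0],"fingers":0.54},{"slide":[0,0,0],"rot":[0,0,0],"fingers":0.6},{"slide":[0,0,0],"rot":[0,0,0],"fingers":0.8},{"slide":[0,0,0],"rot":[0,0,0],"fingers":1},{"slide":[0,0,0],"rot":[0,0,0],"fingers":1},{"slide":[0,0,0],"rot":[0,0,0],"fingers":1},{"slide":[0,0,0],"rot":[0,0,0],"fingers":1}]' 20
python3 -c "
from h import *
left(.5686,.1198,.240,-4.85)"
```

```text
time_s: 11.9
position: [0.5095, -0.0537, 0.0798]
tool_rot: [[0.997, -0.079, 0.0], [-0.079, -0.997, -0.0], [0.0, 0.0, -1.0]]
force: [-1.2, -0.1, 3.1]
grip_width: 0.0202
grip_force: 20.0
t 11.9 pos [ 0.5095 -0.0537  0.0798] yaw -4.5 rz 0.0061 slide after turn [ 0.0442 -0.1778 -0.1602] slide now [ 0.0453 -0.1776 -0.1602] tilt [ 0.0001 -0.0001] q [ 0.45  0.5  -0.49  2.01  0.35  0.71 -1.9 ] grip 0.020154564771539294 19.99970644712448 F [-1.2 -0.1  3.1]
```

```bash
python3 -m creep '[{"slide":[0,0,-0.015],"rot":[0,0,0],"fingers":1},{"slide":[0,0,-0.03],"rot":[0,0,0],"fingers":1},{"slide":[0,0,-0.035],"rot":[0,0,0],"fingers":1},{"slide":[0,0,-0.03],"rot":[0,0,0],"fingers":1},{"slide":[0,0,-0.015],"rot":[0,0,0.006],"fingers":1},{"slide":[0.0045,-0.0178,0],"rot":[0,0,0],"fingers":1},{"slide":[0.0045,-0.0178,0],"rot":[0,0,0],"fingers":1},{"slide":[0.0045,-0.0178,0],"rot":[0,0,0],"fingers":1},{"slide":[0.0045,-0.0178,0],"rot":[0,0,0],"fingers":1},{"slide":[0.0045,-0.0178,0],"rot":[0,0,0],"fingers":1},{"slide":[0.0045,-0.0178,0],"rot":[0,0,0],"fingers":1},{"slide":[0.0045,-0.0178,0],"rot":[0,0,0],"fingers":1},{"slide":[0.0045,-0.0178,0],"rot":[0,0,0],"fingers":1},{"slide":[0.0045,-0.0178,0],"rot":[0,0,0],"fingers":1},{"slide":[0.0045,-0.0178,0],"rot":[0,0,0],"fingers":1},{"slide":[0,0,0],"rot":[0,0,0],"fingers":1},{"slide":[0,0,0],"rot":[0,0,0],"fingers":1},{"slide":[0,0,0],"rot":[0,0,0],"fingers":1},{"slide":[0,0,0],"rot":[0,0,0],"fingers":1}]'
python3 - <<'E'
from h import *
left(.570,.1195,.0998,-4.85)
p,d=arm.read_camera("wrist");w=cloud(d,arm.camera_info("wrist"));V,U=np.mgrid[:400,:640]
a0=np.radians(-4.85);ex=np.array([np.cos(a0),np.sin(a0)]);ey=np.array([-ex[1],ex[0]]);o=np.array([.5706,.1194])
C=(w[...,:2]-o)@ey;L=(w[...,:2]-o)@ex;h=w[...,2]
m=(U>270)&(U<380)&(V>120)&(V<235)&(h>.19)
print("plate",m.sum(),np.percentile(L[m],[1,99]).round(4),np.percentile(C[m],[1,99]).round(4),np.median(h[m]))
b=(h>.0715)&(h<.078)&(abs(L)<.09)
for r in((-.04,-.01),(.01,.04)):
    k=b&(C>r[0])&(C<r[1]);print(k.sum(),np.percentile(C[k],[2,50,98]).round(4) if k.sum() else 0)
E
```

```text
time_s: 13.48
position: [0.5689, 0.1184, 0.2043]
tool_rot: [[0.996, -0.086, -0.001], [-0.086, -0.996, -0.001], [-0.001, 0.001, -1.0]]
force: [-0.6, 0.3, -2.1]
grip_width: 0.0201
grip_force: 20.0
t 13.48 pos [0.5689 0.1184 0.2043] yaw -4.93 rz -0.0014 slide after turn [ 0.001  -0.0011  0.1045] slide now [ 0.0011 -0.0013  0.1045] tilt [-0.0009 -0.0011] q [ 0.22  0.45 -0.6   1.76  0.29  1.03 -2.15] grip 0.020065978362182105 19.999325573444366 F [-0.6  0.3 -2.1]
plate 4786 [0.01  0.056] [-0.0103  0.0094] 0.22927764474714166
575 [-0.026  -0.0236 -0.0195]
851 [0.0208 0.0239 0.0271]
```

The wrist camera shows the plate within 1 mm of the narrow slot's centre. Lowering.

```bash
python3 -m creep '[{"slide":[0.001,-0.001,0.012],"rot":[0,0,-0.0014],"fingers":1},{"slide":[0,0,0.012],"rot":[0,0,0],"fingers":1},{"slide":[0,0,0.012],"rot":[0,0,0],"fingers":1},{"slide":[0,0,0.008],"rot":[0,0,0],"fingers":1},{"slide":[0,0,0.004],"rot":[0,0,0],"fingers":1},{"slide":[0,0,0],"rot":[0,0,0],"fingers":1},{"slide":[0,0,0],"rot":[0,0,0],"fingers":1}]'
python3 -c "
from h import *
left(.570,.1195,.0998,-4.85)"
```

```text
time_s: 14.12
position: [0.5702, 0.1209, 0.1563]
tool_rot: [[0.997, -0.083, -0.001], [-0.083, -0.997, 0.0], [-0.001, -0.0, -1.0]]
force: [0.2, 0.6, -1.5]
grip_width: 0.0193
grip_force: 20.0
t 14.12 pos [0.5702 0.1209 0.1563] yaw -4.75 rz 0.0017 slide after turn [-0.0001  0.0015  0.0565] slide now [-0.      0.0015  0.0565] tilt [-0.0008  0.0001] q [ 0.19  0.51 -0.58  1.79  0.33  0.94 -2.18] grip 0.01933596790837482 19.999395310878754 F [ 0.2  0.6 -1.5]
```

```bash
python3 -m creep '[{"slide":[0,0.0012,0.004],"rot":[0,0,0.001],"fingers":1},{"slide":[0,0,0.006],"rot":[0,0,0],"fingers":1},{"slide":[0,0,0.007],"rot":[0,0,0],"fingers":1},{"slide":[0,0,0.007],"rot":[0,0,0],"fingers":1},{"slide":[0,0,0.007],"rot":[0,0,0],"fingers":1},{"slide":[0,0,0.007],"rot":[0,0,0],"fingers":1},{"slide":[0,0,0.006],"rot":[0,0,0],"fingers":1},{"slide":[0,0,0.004],"rot":[0,0,0],"fingers":1},{"slide":[0,0,0],"rot":[0,0,0],"fingers":1},{"slide":[0,0,0],"rot":[0,0,0],"fingers":1}]'
python3 -c "
from h import *
left(.570,.1195,.0998,-4.85)"
```

```text
time_s: 14.95
position: [0.5701, 0.1197, 0.1084]
tool_rot: [[0.996, -0.084, -0.001], [-0.084, -0.996, 0.0], [-0.001, -0.0, -1.0]]
force: [0.3, -0.4, -2.0]
grip_width: 0.0197
grip_force: 20.0
t 14.95 pos [0.5701 0.1197 0.1084] yaw -4.82 rz 0.0006 slide after turn [-0.0001  0.0002  0.0086] slide now [-0.0001  0.0002  0.0086] tilt [-0.0006  0.0001] q [ 0.17  0.57 -0.55  1.82  0.38  0.86 -2.22] grip 0.019728133665615794 19.99938726425171 F [ 0.3 -0.4 -2. ]
```

```bash
python3 -m creep '[{"slide":[0,0,0.003],"rot":[0,0,0],"fingers":1},{"slide":[0,0,0.002],"rot":[0,0,0],"fingers":1},{"slide":[0,0,0.002],"rot":[0,0,0],"fingers":1},{"slide":[0,0,0.001],"rot":[0,0,0],"fingers":1},{"slide":[0,0,0.001],"rot":[0,0,0],"fingers":1},{"slide":[0,0,0],"rot":[0,0,0],"fingers":1},{"slide":[0,0,0],"rot":[0,0,0],"fingers":1}]'
```

```text
time_s: 15.53
position: [0.5704, 0.1197, 0.0999]
tool_rot: [[0.996, -0.084, 0.0], [-0.084, -0.996, 0.0], [0.0, -0.0, -1.0]]
force: [0.0, 0.1, 0.1]
grip_width: 0.02
grip_force: 20.0
```

Just touching: the force went from -2 to 0 N. I'll press down slightly until the contact is clear.

```bash
python3 -m creep '[{"slide":[0,0,0.001],"rot":[0,0,0],"fingers":1},{"slide":[0,0,0],"rot":[0,0,0],"fingers":1},{"slide":[0,0,0],"rot":[0,0,0],"fingers":1}]'
```

```text
time_s: 15.78
position: [0.5704, 0.1198, 0.0999]
tool_rot: [[0.996, -0.084, 0.001], [-0.084, -0.996, -0.0], [0.001, 0.0, -1.0]]
force: [-3.8, -1.5, 8.5]
grip_width: 0.0197
grip_force: 20.0
```

```bash
python3 -m creep '[{"slide":[0,0,0],"rot":[0,0,0],"fingers":0.4},{"slide":[0,0,0],"rot":[0,0,0],"fingers":0},{"slide":[0,0,0],"rot":[0,0,0],"fingers":0},{"slide":[0,0,0],"rot":[0,0,0],"fingers":0},{"slide":[0,0,0],"rot":[0,0,0],"fingers":0},{"slide":[0,0,-0.01],"rot":[0,0,0],"fingers":0},{"slide":[0,0,-0.03],"rot":[0,0,0],"fingers":0},{"slide":[0,0,-0.035],"rot":[0,0,0],"fingers":0},{"slide":[0,0,-0.035],"rot":[0,0,0],"fingers":0},{"slide":[0,0,-0.03],"rot":[0,0,0],"fingers":0},{"slide":[0,0.03,0],"rot":[0,0,0],"fingers":0},{"slide":[0,0.035,0],"rot":[0,0,0],"fingers":0},{"slide":[0,0.035,0],"rot":[0,0,0],"fingers":0},{"slide":[0,0.03,0],"rot":[0,0,0],"fingers":0},{"slide":[0,0,0],"rot":[0,0,0],"fingers":0},{"slide":[0,0,0],"rot":[0,0,0],"fingers":0}]'
python3 - <<'E'
from h import *
p,d=arm.read_camera("side");cv2.imwrite("pics/side4.png",p[:,:,::-1])
w=cloud(d,arm.camera_info("side"))
V,U=np.mgrid[:400,:640]
a0=np.radians(-4.85);ex=np.array([np.cos(a0),np.sin(a0)]);ey=np.array([-ex[1],ex[0]])
for o in([.5804,.235],[.5706,.1194]):
    C=(w[...,:2]-o)@ey;L=(w[...,:2]-o)@ex
    m=(abs(C)<.035)&(abs(L)<.08)&(w[...,2]>.08)&(w[...,2]<.14);t=m&(w[...,2]>.122)
    print(m.sum(),np.percentile(w[...,2][m],[50,90,99]).round(4),np.percentile(C[t],[2,98]).round(4),np.percentile(L[t],[2,98]).round(4))
E
```

```text
time_s: 17.12
position: [0.5593, -0.0126, 0.2393]
tool_rot: [[0.996, -0.089, 0.0], [-0.089, -0.996, -0.001], [0.0, 0.001, -1.0]]
force: [0.3, 0.6, 0.1]
grip_width: 0.0459
grip_force: 0.0
1134 [0.1107 0.1249 0.1261] [-0.0214  0.0175] [-0.0527  0.0346]
1229 [0.1087 0.1246 0.1259] [-0.0121  0.0075] [-0.0509  0.0528]
```

View pics/side4.png

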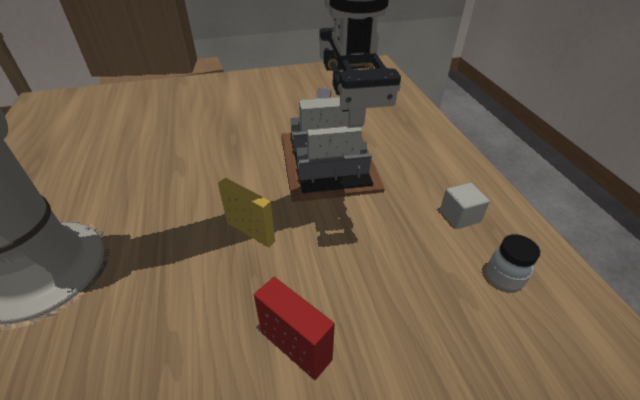

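Both plates stand upright in the rack, at about (323,112) and (335,140), with their tops at about 0.125 m. The gripper is clear and the decoys haven't been touched.

```bash
python3 -c "
from station import arm
print(arm.finish_job())"
```

```text
the job is handed in; nothing more can be done
None
```

Both plates are upright and fully home in the rack, the thick one in the wide slot and the thin one in the narrow slot; I handed the job in at about 17 s of the allowed 67 s, and no verdict came back.

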